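# Swing out and lock the high chair tray's brace

### The arm

A 6-joint arm with a two-finger parallel gripper is mounted at the origin on the work surface. World frame = base frame: x ahead of the robot, y to its left, z up, the work surface at z = 0. Lengths are in m, angles in rad, forces in N, time in s.
With the tool pointing down it reaches from about 0.4 to 0.925 m from the base axis. Payload 3.4 kg.
Tool frame: the origin (TCP) lies midway between the tips of the shut fingers; the grasp point (between the pads) lies 19 mm behind it; z points along the fingers, y is the line along which they close (so a half turn about z gives the same grasp; the last joint's range is limited). The gripper opens to 85 mm and grips with 20 to 120 N. Pads are 22 mm wide; open, the fingers measure 114 mm over their backs; the gripper's body (76 mm by 85 mm) begins 54 mm behind the grasp point. The pads swing forward as they close: fully open they stand 13 mm farther back than shut.
Start: joints at [1.236, 0.307, 1.506, -0, 1.328, -0.073], TCP at [0.148, 0.556, 0.231] pointing down, gripper open.
Joint ranges: [-3.12, 3.12], [-1.05, 2.28], [0.14, 2.33], [-1.42, 4.57], [0.1, 2.73], [-2.68, 2.68]. Speed limits (rad/s): [2.57, 2.57, 3.14, 3.14, 3.14, 3.14].

### API

Orientations are given as a unit quaternion [x, y, z, w].
In Python, from plant import manip, vision gives the robot as it stands.
- The arm moves only by the tool jog_arm, never from a script. Its argument "rows" is one flat list of numbers, 5 for each row, row after row: the shift along the tool's x, y, z in m, then the turn about the tool's z in degrees, then the closure, from 0 (fully open) to 1 (shut). In form: [x, y, z, yaw, claw, x, y, z, yaw, claw, ...]. A call has 1 to 12 rows; each row is the pose to reach, as a shift and turn from the pose commanded when the call began, along the tool's axes at that moment; what a row does not reach only later rows make up. A row lasts 1/12 s, in which the tool goes at most 41.7 mm and 7.16 degrees, less where a joint would pass 70% of its speed; a pose out of reach is approached as far as the arm can. A call with a gripper value outside its range is refused whole. The fingers move at their own pace and stop on an object; "newtons" is the grip in N (left out, the last holds). Time passes only in rows, so rows that repeat a pose let the fingers close. It gives the time, the measured TCP pose, the force, the opening and the grip force at its end, in the units of the state.
- manip.state(): the state, without advancing time (a new reading comes with each control period).
- vision.capture(name): name is "scene" or "top"; returns a dict with "frame" (480x640x3 uint8, red, green, blue), "fx", "fy", "cx", "cy" (pixels), "pose" (4x4, takes a point from camera to world coordinates). Camera axes: x right, y down, z forward; pixel columns grow to the right and rows downward; lengths in m; the calibration is good to about 2 mm. A picture is of the moment at which its call begins. There is no depth.
- manip.job_done(): hands the job in; it is judged then, once.
The state is a dict: "time": time; "joints": joint angles; "joint_vel": joint speeds; "tau": joint torques, N m; "ee_pos": TCP position; "tcp_rot": TCP orientation; "wrist_force": force on the tool from outside, world axes, zero at the start; "ft_torque": the same for the moment, N m; "width": opening from 0.0 (shut) to 1.0 (fully open); "finger_force": force on a finger pad.
Only numpy, scipy, OpenCV 4.12 (cv2) and the standard library are available. Lean on these libraries where they do the work, as an engineer would, in place of code of your own. Each camera call takes 0.05 s, during which the arm holds its last target. There are 200 camera calls.

### The job

Get the high chair tray ready on the bench: draw its lock lever out of the hub, then push the folded wooden brace out until it snaps home against its stop. Where it snaps in differs from tray to tray, so feel for it and do not ram it (the brace should never be pushed with more than about 45 N). Then push the lever fully back in to lock the brace, and leave the tableware, teether and tap light where they are.

Things in the scene. Friction and masses are not known exactly. Their poses are not given: they have to be found in the camera images.
- tray: Dark oak tray 200 x 460 mm, rim 34 mm high, fixed to the bench. Origin: on the bench under the brace's vertical hinge pin, 70 mm in front of the tray's front rim. Own +x points from the hinge to the tray, z up. The tray covers x 70 to 270, y -200 to 260 mm in this frame. A steel bracket and catch plate, under 9 mm high, lie around the hinge, reaching 110 mm towards the robot.
- brace_angle (a joint): Brace angle, rad: 0 folded along the tray's +y, growing as it swings towards the robot (counter-clockwise from above); starts 0.03-0.15. Seat (rigid stop): unknown, 1.47-1.67. About 0.4 before it a spring ball resists with some 4-8 N at brace_push: not yet the stop. Then it rides over the ball easily until, at the seat, the ball pops up behind it. Light friction; stays where left.
- brace_hinge (a point): On the hinge pin's axis, 25 mm above the bench.
- brace_push (a point): Point in the middle of the brace, 140 mm from the hinge along it, 25 mm above the bench: a good place to push from the side. Its y axis points along the brace away from the hinge; its x axis points across to the side that faces the tray when folded (push on that side, towards -x, to swing out).
- brace: Dark oak bar, 24 mm wide, 26 mm high (12 to 38 mm above the bench), reaching 172 mm from the hinge, with a black rubber foot. Origin on the hinge axis at bench level, y along the brace. Folded, there are 58 mm of clear bench between it and the tray.
- lever_angle (a joint): Angle of the steel lock lever, rad. 0: fully in, tooth in the hub, locked (starts 0-0.03). Grows to 0.45 (end of travel) as the handle moves towards the robot, clockwise from above. Tooth clear of the hub from 0.25. Unless the brace is folded or at its seat, the tooth lands on the hub's rim at about 0.2 and goes no further. Stays where left; takes about 2 N at lever_push.
- lever_pivot (a point): On the lever's vertical pivot axis, 22 mm above the bench, about 67 mm from the brace's hinge.
- lever_push (a point): On the middle line of the lever's handle, 85 mm from its pivot, 22 mm above the bench. Its y axis points along the handle towards the pivot, its x axis across the handle, away from the robot when locked.
- lever: Steel handle of the lever, 16 mm wide, 12 to 32 mm above the bench, reaching 123 mm from the pivot, with a round end 22 mm across and 44 mm high (top above the bench), centred 112 mm from the pivot. Origin on the pivot axis at bench level.
- plate: Bystander: yellow plastic plate 156 mm across, on the tray. Origin: centre of its underside.
- cup: Bystander: stainless steel cup 72 mm across, 80 mm high, on the tray. Origin: centre of its underside.
- fork_a: Bystander: bamboo fork about 150 mm long, 6 mm thick, lying on the tray. Origin: near its middle.
- fork_b: Bystander: the second bamboo fork, alike.
- teether: Bystander: grey silicone teether ring 76 mm across with a short stem, 16 mm high, on the bench beyond the end of the lever. Origin: ring centre at the bench.
- tap_light: Bystander: white round tap light 90 mm across, 38 mm high, with a toggle switch on its side, on the bench beyond the tip of the folded brace. Origin: centre of its underside.
- bowl: Bystander: white bowl 110 mm across, 45 mm high, on the bench outside the brace's sweep. Origin: centre of its underside.

How it is judged:
By the outcome, as a careful person would: the job done as asked, in the order asked, and still so for the second after the job is handed in, with the robot touching nothing.
It also fails if it takes over 69 s, if anything falls off the work surface, if the arm or the gripper's body presses on something with over 40 N, if the wrist force passes 120 N, or if a joint passes its speed limit or range.

## Working session

There is one attempt and no reset: what is moved stays moved. The work goes in short steps, Python scripts to look and compute and a tool call to move; the robot and the scene stay as the last step left them, time stands still between calls to the robot, and variables do not carry over. Pictures are saved under pics/ and viewed, at most 10 in all, crops included, and the job is handed in when it is done.

Besides the shell and the picture viewer there is one more tool, called as a command line: name --argument value ..., lists and objects as JSON in quotes. jog_arm: Moves the arm, as the interface text tells. Its arguments: {"type":"object","properties":{"rows":{"type":"array"},"newtons":{"type":"number"}},"required":["rows"]}

```bash
mkdir -p pics
cat > h.py <<'E'
import numpy as np, cv2
from plant import manip, vision
def ray(c,u,v,z):
    d=c["pose"][:3,:3]@np.array([(u-c["cx"])/c["fx"],(v-c["cy"])/c["fy"],1.]); o=c["pose"][:3,3]
    return (o+d*(z-o[2])/d[2])
def proj(c,p):
    q=np.linalg.inv(c["pose"])@np.append(p,1); return c["fx"]*q[0]/q[2]+c["cx"],c["fy"]*q[1]/q[2]+c["cy"]
E
python3 - <<'E'
from h import *
for n in ("top","scene"):
    c=vision.capture(n); cv2.imwrite(f"pics/{n}0.png",c["frame"][:,:,::-1]); np.save(f"{n}0.npy",c,allow_pickle=True)
    print(n,c["fx"],c["cx"],c["cy"],c["pose"].round(3).tolist())
print(manip.state())
E
```

```text
top 477.8792801918812 316.1088862287018 239.66032281365682 [[-0.005, -0.994, 0.106, 0.498], [-1.0, 0.003, -0.014, 0.015], [0.014, -0.106, -0.994, 0.848], [0.0, 0.0, 0.0, 1.0]]
scene 497.9934849095259 319.17191670337104 239.56620298575967 [[-0.868, 0.306, -0.391, 0.89], [0.496, 0.557, -0.666, 0.555], [0.014, -0.772, -0.635, 0.598], [0.0, 0.0, 0.0, 1.0]]
{'time': 0.1, 'joints': array([ 1.23653643e+00,  3.07490142e-01,  1.50755078e+00, -1.13927165e-05,
        1.32839318e+00, -7.34904191e-02]), 'joint_vel': array([-0.00019316, -0.00106604, -0.00380117,  0.00311419, -0.00054609,
        0.00143453]), 'tau': array([-1.77367259e-03, -4.58522773e+01, -2.52605814e+01, -3.21632233e-04,
        5.60759188e-03, -2.19561917e-05]), 'ee_pos': array([0.14806439, 0.55495888, 0.23047473]), 'tcp_rot': array([ 1.30014210e-01,  9.91511703e-01, -9.02771799e-04, -1.81000442e-04]), 'wrist_force': array([-0.01271767,  0.33978111, -0.01808714]), 'ft_torque': array([ 0.02816439,  0.02894505, -0.01559093]), 'finger_force': 0.0, 'width': 0.9985482869813087}
```

View pics/top0.png

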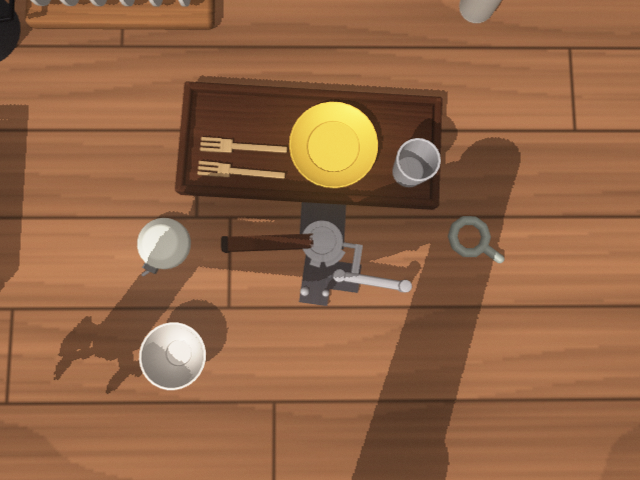

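View pics/scene0.png

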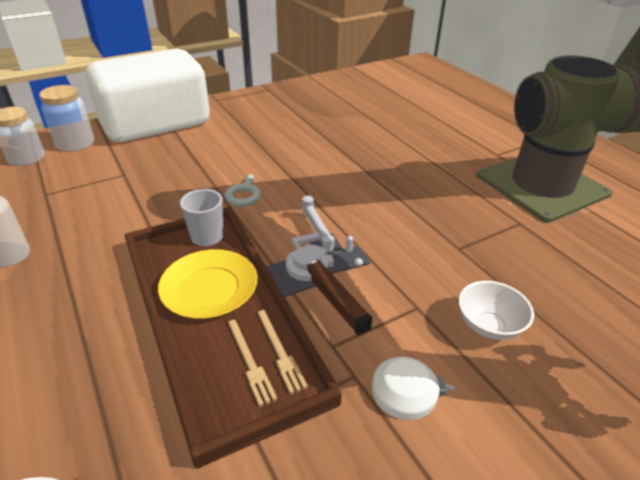

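The top view shows the tray upper centre, with rim corners near (187,83), (442,97), (438,208) and (177,193). The hub is at about (323,241), and the folded brace runs to its foot at (222,244). The lever pivot is at about (340,276) with its knob at (406,286). The teether is at (470,237), the tap light at (164,243) and the bowl at (172,356). The scene view agrees.

Run:
```python
from h import *
c=np.load("top0.npy",allow_pickle=True).item(); s=np.load("scene0.npy",allow_pickle=True).item()
P=lambda n,u,v,z,cc=c: print(n,ray(cc,u,v,z).round(4))
for u,v in ((187,83),(442,97),(438,208),(177,193)): P("rim",u,v,.034)
P("hub",323,241,.038);P("foot tip",221,244,.038);P("pivot",340,276,.036);P("knob",406,286,.044)
P("tether",470,237,.016);P("tap",164,243,.038);P("bowl",172,356,.045)
P("scene knob",308,202,.044,s);P("scene foot",363,325,.038,s)
# crops
t=c["frame"][190:320,130:530,::-1]; cv2.imwrite("pics/c1.png",cv2.resize(t,None,fx=2,fy=2,interpolation=2)) 
t=c["frame"][200:320,210:430,::-1]; cv2.imwrite("pics/c2.png",cv2.resize(t,None,fx=3.6,fy=3.6,interpolation=2))
```

```text
rim [0.865  0.2309 0.034 ]
rim [ 0.8396 -0.2211  0.034 ]
rim [ 0.6399 -0.2076  0.034 ]
rim [0.6672 0.2434 0.034 ]
hub [ 0.5827 -0.0078  0.038 ]
foot tip [0.5782 0.1655 0.038 ]
pivot [ 0.5231 -0.0364  0.036 ]
knob [ 0.5056 -0.1466  0.044 ]
tether [ 0.5911 -0.2674  0.016 ]
tap [0.5802 0.262  0.038 ]
bowl [0.3931 0.2415 0.045 ]
scene knob [ 0.5113 -0.135   0.044 ]
scene foot [0.5867 0.1701 0.038 ]
```

View pics/c2.png

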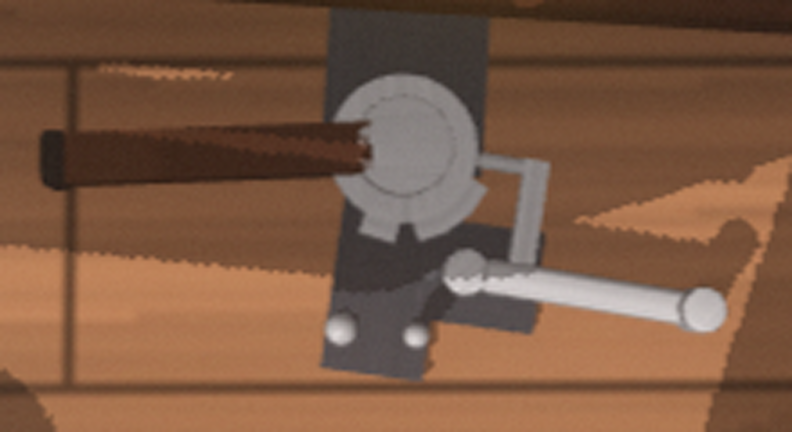

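Crop: hub centre at (405,147), pivot at (464,271) and knob at (703,310). In world coordinates the hub is about (0.583,-0.008) and the pivot about (0.523,-0.036). Checks: hub–pivot is 66 mm, pivot–knob 112 mm and hub–foot 173 mm, all as given. Now I'll move over with the fingers shut and turn the tool to world axes.

jog_arm --rows '[-0.038, -0.013, 0, 7, 1, -0.076, -0.026, 0, 14, 1, -0.114, -0.039, 0, 21, 1, -0.152, -0.052, 0, 28, 1, -0.19, -0.065, 0, 35, 1, -0.228, -0.077, 0, 42, 1, -0.266, -0.09, 0, 49, 1, -0.304, -0.103, 0, 56, 1, -0.342, -0.116, 0, 63, 1, -0.342, -0.116, 0, 70, 1, -0.342, -0.116, 0, 77, 1, -0.342, -0.116, 0, 84, 1]'

```text
time: 1.1
ee_pos: [0.4495, 0.3541, 0.2306]
tcp_rot: [0.763, 0.647, -0.001, -0.0]
wrist_force: [0.6, 0.5, -0.1]
width: -0.002
finger_force: 0.0
```

```bash
cat >> h.py <<'E'
from scipy.spatial.transform import Rotation as R
def st():
    s=manip.state(); r=R.from_quat(s["tcp_rot"]); x=r.apply([1,0,0])
    print("t",round(s["time"],2),"p",s["ee_pos"].round(4),"xaxis deg",np.degrees(np.arctan2(x[1],x[0])).round(2),"F",s["wrist_force"].round(1),"w",round(s["width"],2),"j6",s["joints"][5].round(2))
    return s,r
def go(p,yawdeg):
    s,r=st(); x=r.apply([1,0,0]); print("shift",r.inv().apply(np.array(p)-s["ee_pos"]).round(4),"turn",(np.degrees(np.arctan2(x[1],x[0]))-yawdeg).round(2))
E
python3 -c "
from h import *
go([.548,-.12,.15],0)"
```

```text
t 1.1 p [0.4495 0.3541 0.2306] xaxis deg 80.57 F [ 0.6  0.5 -0.1] w -0.0 j6 0.76
shift [-0.4515  0.1749  0.0808] turn 80.57
```

jog_arm --rows '[-0.038, 0.015, 0.005, 7, 1, -0.076, 0.029, 0.01, 14, 1, -0.114, 0.044, 0.015, 21, 1, -0.152, 0.059, 0.02, 28, 1, -0.19, 0.073, 0.025, 35, 1, -0.228, 0.088, 0.03, 42, 1, -0.266, 0.103, 0.035, 49, 1, -0.304, 0.117, 0.045, 56, 1, -0.342, 0.132, 0.055, 63, 1, -0.38, 0.147, 0.065, 70, 1, -0.418, 0.162, 0.075, 77, 1, -0.4515, 0.175, 0.081, 80.6, 1]'

```text
time: 2.1
ee_pos: [0.5509, -0.1202, 0.149]
tcp_rot: [1.0, 0.001, -0.001, -0.0]
wrist_force: [0.8, -0.3, 0.3]
width: 0.001
finger_force: 0.0
```

jog_arm --rows '[0, 0, 0, 0, 1, 0, 0, 0, 0, 1]'

```text
time: 2.27
ee_pos: [0.5512, -0.1199, 0.1492]
tcp_rot: [1.0, 0.002, -0.001, -0.0]
wrist_force: [-0.7, -0.0, 0.0]
width: -0.001
finger_force: 0.0
```

```bash
python3 -c "
from h import *
go([.548,-.12,.018],0)"
```

```text
t 2.27 p [ 0.5512 -0.1199  0.1492] xaxis deg 0.26 F [-0.7 -0.   0. ] w -0.0 j6 1.28
shift [-0.003   0.0002  0.1312] turn 0.26
```

jog_arm --rows '[0, 0.002, 0.025, 3, 1, 0, 0.002, 0.05, 6, 1, 0, 0.002, 0.075, 9, 1, 0, 0.002, 0.095, 9, 1, 0, 0.002, 0.11, 9, 1, 0, 0.002, 0.12, 9, 1, 0, 0.002, 0.127, 9, 1, 0, 0.002, 0.131, 9, 1, 0, 0.002, 0.131, 9, 1]'

```text
time: 3.02
ee_pos: [0.5514, -0.1193, 0.0191]
tcp_rot: [0.997, -0.074, -0.0, -0.0]
wrist_force: [0.0, -0.7, 0.8]
width: 0.001
finger_force: 0.0
```

```bash
python3 -c "
from h import *
go([.5285,-.123,.018],-9)
go([.490,-.117,.018],-35)
c=vision.capture('top');cv2.imwrite('pics/t1.png',cv2.resize(c['frame'][180:330,200:500,::-1],None,fx=2.5,fy=2.5))"
```

```text
t 3.02 p [ 0.5514 -0.1193  0.0191] xaxis deg -8.49 F [ 0.  -0.7  0.8] w 0.0 j6 1.43
shift [-0.0221  0.007   0.0011] turn 0.51
t 3.02 p [ 0.5514 -0.1193  0.0191] xaxis deg -8.49 F [ 0.  -0.7  0.8] w 0.0 j6 1.43
shift [-0.0611  0.0068  0.0011] turn 26.51
```

View pics/t1.png

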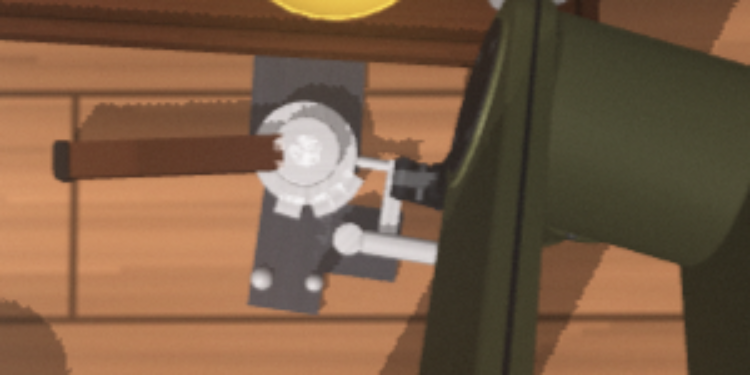

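The fingers stand behind the handle, clear of the tooth arm (crop x≈395). Pushing the lever out.

jog_arm --rows '[-0.01, 0.006, 0.001, 0, 1, -0.018, 0.007, 0.001, 0, 1, -0.022, 0.007, 0.001, 1, 1, -0.026, 0.007, 0.001, 3, 1, -0.03, 0.007, 0.001, 6, 1, -0.034, 0.007, 0.001, 9, 1, -0.038, 0.007, 0.001, 12, 1, -0.042, 0.007, 0.001, 15, 1, -0.046, 0.007, 0.001, 18, 1, -0.05, 0.007, 0.001, 21, 1, -0.054, 0.007, 0.001, 23, 1, -0.057, 0.007, 0.001, 25, 1]'

```text
time: 4.07
ee_pos: [0.4946, -0.1187, 0.0192]
tcp_rot: [0.957, -0.29, 0.001, -0.0]
wrist_force: [1.7, 0.2, -0.4]
width: -0.0
finger_force: 0.8
```

```bash
python3 -c "
from h import *
go([.490,-.117,.018],-35)"
```

```text
t 4.07 p [ 0.4946 -0.1187  0.0192] xaxis deg -33.74 F [ 1.7  0.2 -0.4] w -0.0 j6 1.84
shift [-0.0048  0.0011  0.0011] turn 1.26
```

jog_arm --rows '[-0.002, 0, 0, 1, 1, -0.004, 0, 0, 1, 1, -0.005, 0, 0, 1, 1]'

```text
time: 4.32
ee_pos: [0.4926, -0.1176, 0.0193]
tcp_rot: [0.955, -0.296, 0.003, 0.001]
wrist_force: [4.5, -6.7, -0.8]
width: 0.002
finger_force: 3.8
```

jog_arm --rows '[-0.001, 0, 0, 0, 1, -0.002, 0, 0, 0, 1]'

```text
time: 4.48
ee_pos: [0.4926, -0.1176, 0.0194]
tcp_rot: [0.955, -0.296, 0.005, 0.001]
wrist_force: [6.4, -9.8, -4.0]
width: 0.003
finger_force: 5.3
```

jog_arm --rows '[0.006, 0, 0, 0, 1, 0.015, 0, 0, 0, 1, 0.025, 0, -0.01, 0, 1, 0.025, 0, -0.04, 0, 1, 0.025, 0, -0.075, 0, 1, 0.025, 0, -0.11, 0, 1, 0.025, 0, -0.13, 0, 1, 0.025, 0, -0.13, 0, 1]'

```text
time: 5.15
ee_pos: [0.5118, -0.1295, 0.1531]
tcp_rot: [0.955, -0.297, 0.004, -0.0]
wrist_force: [1.2, 0.5, 0.2]
width: 0.0
finger_force: 0.0
```

```bash
python3 -c "
from h import *
go([.627,.128,.14],2)"
```

```text
t 5.15 p [ 0.5118 -0.1295  0.1531] xaxis deg -34.54 F [1.2 0.5 0.2] w 0.0 j6 1.85
shift [-0.0512 -0.2774  0.0134] turn -36.54
```

jog_arm --rows '[-0.007, -0.037, 0, -5, 1, -0.014, -0.074, 0, -10, 1, -0.021, -0.111, 0, -15, 1, -0.028, -0.148, 0, -20, 1, -0.034, -0.185, 0, -25, 1, -0.041, -0.222, 0, -30, 1, -0.047, -0.255, 0, -35, 1, -0.051, -0.277, 0.005, -36.5, 1, -0.051, -0.277, 0.01, -36.5, 1, -0.051, -0.277, 0.013, -36.5, 1, -0.051, -0.277, 0.013, -36.5, 1]'

```text
time: 6.07
ee_pos: [0.6218, 0.1278, 0.133]
tcp_rot: [1.0, 0.017, -0.003, 0.001]
wrist_force: [0.2, -0.6, -0.4]
width: -0.001
finger_force: 0.0
```

```bash
python3 -c "
from h import *
go([.627,.128,.020],2)
c=vision.capture('scene');cv2.imwrite('pics/s1.png',c['frame'][:,:,::-1])"
```

```text
t 6.07 p [0.6218 0.1278 0.133 ] xaxis deg 1.96 F [ 0.2 -0.6 -0.4] w -0.0 j6 1.67
shift [ 5.80e-03 -1.00e-04  1.13e-01] turn -0.04
```

View pics/s1.png

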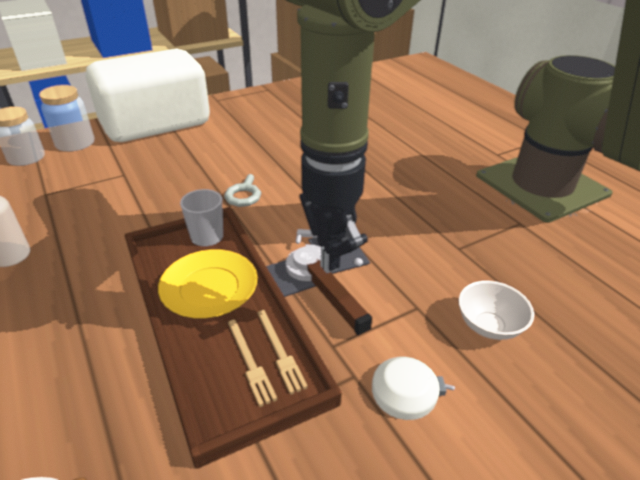

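The fingers are above the gap between brace and tray; by parallax they appear at (335,260), which fits the reported pose. Descending behind the brace.

jog_arm --rows '[0.004, 0, 0.02, 0, 1, 0.005, 0, 0.04, 0, 1, 0.005, 0, 0.06, 0, 1, 0.005, 0, 0.08, 0, 1, 0.005, 0, 0.095, 0, 1, 0.005, 0, 0.105, 0, 1, 0.005, 0, 0.111, 0, 1, 0.005, 0, 0.113, 0, 1]'

```text
time: 6.78
ee_pos: [0.6283, 0.1276, 0.0216]
tcp_rot: [1.0, 0.016, -0.001, 0.0]
wrist_force: [-0.5, -0.2, -0.5]
width: -0.003
finger_force: 0.0
```

```bash
cat >> h.py <<'E'
H=np.array([.583,-.008])
def brace(phis,off=.023,rad=.136,z=.02):
    "finger centre on the folded-tray side for world swing phi (rad from +y, CCW)"
    s,r=st(); x=r.apply([1,0,0]); yaw=np.arctan2(x[1],x[0])
    out=[]
    for f in phis:
        d=np.array([-np.sin(f),np.cos(f)]); n=np.array([np.cos(f),np.sin(f)])
        p=np.append(H+rad*d+off*n,z); out.append((*r.inv().apply(p-s["ee_pos"]).round(4),round(np.degrees(yaw-f),1)))
    for f,o in zip(phis,out): print(round(f,3),o)
E
python3 -c "
from h import *
brace(np.arange(.03,.70,.055))"
```

```text
t 6.78 p [0.6283 0.1276 0.0216] xaxis deg 1.88 F [-0.5 -0.2 -0.5] w -0.0 j6 1.67
0.03 (np.float64(-0.0263), np.float64(-0.0019), np.float64(0.0016), np.float64(0.2))
0.085 (np.float64(-0.0338), np.float64(-0.003), np.float64(0.0016), np.float64(-3.0))
0.14 (np.float64(-0.0414), np.float64(-0.0036), np.float64(0.0016), np.float64(-6.1))
0.195 (np.float64(-0.0489), np.float64(-0.0039), np.float64(0.0016), np.float64(-9.3))
0.25 (np.float64(-0.0565), np.float64(-0.0037), np.float64(0.0017), np.float64(-12.4))
0.305 (np.float64(-0.0641), np.float64(-0.0031), np.float64(0.0017), np.float64(-15.6))
0.36 (np.float64(-0.0716), np.float64(-0.0021), np.float64(0.0017), np.float64(-18.7))
0.415 (np.float64(-0.0791), np.float64(-0.0007), np.float64(0.0017), np.float64(-21.9))
0.47 (np.float64(-0.0864), np.float64(0.0011), np.float64(0.0017), np.float64(-25.0))
0.525 (np.float64(-0.0937), np.float64(0.0033), np.float64(0.0017), np.float64(-28.2))
0.58 (np.float64(-0.1008), np.float64(0.0059), np.float64(0.0017), np.float64(-31.3))
0.635 (np.float64(-0.1078), np.float64(0.0089), np.float64(0.0017), np.float64(-34.5))
0.69 (np.float64(-0.1146), np.float64(0.0123), np.float64(0.0018), np.float64(-37.7))
```

jog_arm --rows '[-0.013, -0.001, 0.001, 0, 1, -0.02, -0.002, 0.001, 0, 1, -0.024, -0.002, 0.001, 0, 1, -0.028, -0.002, 0.001, -1, 1, -0.034, -0.003, 0.001, -3, 1, -0.041, -0.004, 0.002, -6, 1, -0.049, -0.004, 0.002, -9, 1, -0.0565, -0.004, 0.002, -12, 1, -0.064, -0.003, 0.002, -15.5, 1, -0.0715, -0.002, 0.002, -18.7, 1, -0.079, -0.001, 0.002, -22, 1, -0.0865, 0.001, 0.002, -25, 1]'

```text
time: 7.78
ee_pos: [0.5434, 0.125, 0.0212]
tcp_rot: [0.972, 0.235, 0.001, 0.0]
wrist_force: [0.9, 0.1, -0.2]
width: 0.003
finger_force: 0.4
```

```bash
python3 -c "
from h import *
brace(np.arange(.47,1.08,.05))"
```

```text
t 7.78 p [0.5434 0.125  0.0212] xaxis deg 27.18 F [ 0.9  0.1 -0.2] w 0.0 j6 1.25
0.47 (np.float64(-0.002), np.float64(0.0005), np.float64(0.0012), np.float64(0.3))
0.52 (np.float64(-0.0088), np.float64(-0.0005), np.float64(0.0012), np.float64(-2.6))
0.57 (np.float64(-0.0156), np.float64(-0.0012), np.float64(0.0012), np.float64(-5.5))
0.62 (np.float64(-0.0225), np.float64(-0.0015), np.float64(0.0011), np.float64(-8.3))
0.67 (np.float64(-0.0294), np.float64(-0.0015), np.float64(0.0011), np.float64(-11.2))
0.72 (np.float64(-0.0363), np.float64(-0.0012), np.float64(0.0011), np.float64(-14.1))
0.77 (np.float64(-0.0432), np.float64(-0.0004), np.float64(0.0011), np.float64(-16.9))
0.82 (np.float64(-0.05), np.float64(0.0006), np.float64(0.0011), np.float64(-19.8))
0.87 (np.float64(-0.0567), np.float64(0.002), np.float64(0.001), np.float64(-22.7))
0.92 (np.float64(-0.0634), np.float64(0.0037), np.float64(0.001), np.float64(-25.5))
0.97 (np.float64(-0.07), np.float64(0.0058), np.float64(0.001), np.float64(-28.4))
1.02 (np.float64(-0.0765), np.float64(0.0082), np.float64(0.001), np.float64(-31.3))
1.07 (np.float64(-0.0828), np.float64(0.0109), np.float64(0.001), np.float64(-34.1))
```

jog_arm --rows '[-0.0088, 0, 0.001, -2.5, 1, -0.0156, -0.001, 0.001, -5.5, 1, -0.0225, -0.0015, 0.001, -8.3, 1, -0.0294, -0.0015, 0.001, -11.2, 1, -0.0363, -0.001, 0.001, -14, 1, -0.0432, 0, 0.001, -17, 1, -0.05, 0.001, 0.001, -20, 1, -0.0567, 0.002, 0.001, -22.7, 1, -0.0634, 0.004, 0.001, -25.5, 1]'

```text
time: 8.53
ee_pos: [0.4889, 0.0925, 0.0202]
tcp_rot: [0.896, 0.443, 0.001, 0.0]
wrist_force: [0.1, -0.6, 0.4]
width: -0.002
finger_force: 0.4
```

```bash
python3 -c "
from h import *
brace(np.arange(.92,1.28,.025))"
```

```text
t 8.53 p [0.4889 0.0925 0.0202] xaxis deg 52.65 F [ 0.1 -0.6  0.4] w -0.0 j6 0.75
0.92 (np.float64(0.0001), np.float64(-0.0003), np.float64(0.0002), np.float64(-0.1))
0.945 (np.float64(-0.0033), np.float64(-0.0008), np.float64(0.0002), np.float64(-1.5))
0.97 (np.float64(-0.0068), np.float64(-0.0013), np.float64(0.0002), np.float64(-2.9))
0.995 (np.float64(-0.0102), np.float64(-0.0016), np.float64(0.0002), np.float64(-4.4))
1.02 (np.float64(-0.0136), np.float64(-0.0019), np.float64(0.0002), np.float64(-5.8))
1.045 (np.float64(-0.0171), np.float64(-0.0021), np.float64(0.0002), np.float64(-7.2))
1.07 (np.float64(-0.0205), np.float64(-0.0022), np.float64(0.0002), np.float64(-8.7))
1.095 (np.float64(-0.024), np.float64(-0.0022), np.float64(0.0001), np.float64(-10.1))
1.12 (np.float64(-0.0274), np.float64(-0.0021), np.float64(0.0001), np.float64(-11.5))
1.145 (np.float64(-0.0309), np.float64(-0.002), np.float64(0.0001), np.float64(-13.0))
1.17 (np.float64(-0.0343), np.float64(-0.0017), np.float64(0.0001), np.float64(-14.4))
1.195 (np.float64(-0.0377), np.float64(-0.0014), np.float64(0.0001), np.float64(-15.8))
1.22 (np.float64(-0.0412), np.float64(-0.001), np.float64(0.0001), np.float64(-17.3))
1.245 (np.float64(-0.0446), np.float64(-0.0005), np.float64(0.0001), np.float64(-18.7))
1.27 (np.float64(-0.048), np.float64(0.0001), np.float64(0.0001), np.float64(-20.1))
```

jog_arm --rows '[-0.0033, -0.001, 0, -1.5, 1, -0.0068, -0.001, 0, -3, 1, -0.0102, -0.0015, 0, -4.4, 1, -0.0136, -0.002, 0, -5.8, 1, -0.0171, -0.002, 0, -7.2, 1, -0.0205, -0.002, 0, -8.7, 1, -0.024, -0.002, 0, -10, 1, -0.0274, -0.002, 0, -11.5, 1]'

```text
time: 9.2
ee_pos: [0.472, 0.0736, 0.0202]
tcp_rot: [0.848, 0.53, 0.003, 0.0]
wrist_force: [1.4, 4.1, -1.1]
width: -0.002
finger_force: 2.2
```

jog_arm --rows '[-0.0034, 0, 0, -1.4, 1, -0.0068, 0, 0, -2.9, 1, -0.0102, 0, 0, -4.3, 1]'

```text
time: 9.45
ee_pos: [0.4659, 0.0639, 0.0202]
tcp_rot: [0.827, 0.562, 0.001, -0.0]
wrist_force: [-0.3, 6.5, 2.1]
width: -0.0
finger_force: 2.7
```

```bash
python3 -c "
from h import *
brace(np.arange(1.22,1.42,.02))"
```

```text
t 9.45 p [0.4659 0.0639 0.0202] xaxis deg 68.32 F [-0.3  6.5  2.1] w -0.0 j6 0.42
1.22 (np.float64(-0.0043), np.float64(-0.0012), np.float64(0.0001), np.float64(-1.6))
1.24 (np.float64(-0.007), np.float64(-0.0015), np.float64(0.0001), np.float64(-2.7))
1.26 (np.float64(-0.0098), np.float64(-0.0018), np.float64(0.0001), np.float64(-3.9))
1.28 (np.float64(-0.0125), np.float64(-0.0021), np.float64(0.0001), np.float64(-5.0))
1.3 (np.float64(-0.0153), np.float64(-0.0023), np.float64(0.0001), np.float64(-6.2))
1.32 (np.float64(-0.018), np.float64(-0.0024), np.float64(0.0001), np.float64(-7.3))
1.34 (np.float64(-0.0208), np.float64(-0.0025), np.float64(0.0001), np.float64(-8.5))
1.36 (np.float64(-0.0235), np.float64(-0.0025), np.float64(0.0001), np.float64(-9.6))
1.38 (np.float64(-0.0263), np.float64(-0.0025), np.float64(0.0001), np.float64(-10.7))
1.4 (np.float64(-0.0291), np.float64(-0.0024), np.float64(0.0001), np.float64(-11.9))
```

The ball is resisting at about 4–6 N. Pushing on gently.

jog_arm --rows '[-0.004, -0.001, 0, -1.6, 1, -0.007, -0.0015, 0, -2.7, 1, -0.01, -0.002, 0, -3.9, 1, -0.0125, -0.002, 0, -5, 1]'

```text
time: 9.78
ee_pos: [0.46, 0.0527, 0.0202]
tcp_rot: [0.802, 0.597, 0.002, 0.0]
wrist_force: [0.2, 5.4, 1.1]
width: -0.001
finger_force: 2.7
```

jog_arm --rows '[-0.0028, 0, 0, -1.1, 1, -0.0055, 0, 0, -2.3, 1]'

```text
time: 9.95
ee_pos: [0.4577, 0.0476, 0.0201]
tcp_rot: [0.79, 0.613, 0.001, -0.0]
wrist_force: [-1.5, 6.2, 2.4]
width: 0.003
finger_force: 2.5
```

jog_arm --rows '[-0.0028, 0, 0, -1.1, 1, -0.0055, 0, 0, -2.3, 1]'

```text
time: 10.12
ee_pos: [0.4561, 0.0415, 0.02]
tcp_rot: [0.777, 0.629, 0.001, 0.0]
wrist_force: [-0.2, -1.4, -0.5]
width: -0.001
finger_force: 0.0
```

```bash
python3 -c "
from h import *
brace(np.arange(1.32,1.62,.02))
c=vision.capture('top');cv2.imwrite('pics/t2.png',c['frame'][:,:,::-1])"
```

```text
t 10.12 p [0.4561 0.0415 0.02  ] xaxis deg 77.97 F [-0.2 -1.4 -0.5] w -0.0 j6 0.21
1.32 (np.float64(0.0065), np.float64(-0.0005), np.float64(0.0001), np.float64(2.3))
1.34 (np.float64(0.0038), np.float64(-0.001), np.float64(0.0), np.float64(1.2))
1.36 (np.float64(0.0011), np.float64(-0.0015), np.float64(0.0), np.float64(0.1))
1.38 (np.float64(-0.0016), np.float64(-0.002), np.float64(0.0), np.float64(-1.1))
1.4 (np.float64(-0.0044), np.float64(-0.0023), np.float64(0.0), np.float64(-2.2))
1.42 (np.float64(-0.0071), np.float64(-0.0027), np.float64(0.0), np.float64(-3.4))
1.44 (np.float64(-0.0098), np.float64(-0.0029), np.float64(0.0), np.float64(-4.5))
1.46 (np.float64(-0.0126), np.float64(-0.0032), np.float64(0.0), np.float64(-5.7))
1.48 (np.float64(-0.0153), np.float64(-0.0033), np.float64(0.0), np.float64(-6.8))
1.5 (np.float64(-0.0181), np.float64(-0.0034), np.float64(0.0), np.float64(-8.0))
1.52 (np.float64(-0.0209), np.float64(-0.0035), np.float64(0.0), np.float64(-9.1))
1.54 (np.float64(-0.0236), np.float64(-0.0035), np.float64(0.0), np.float64(-10.3))
1.56 (np.float64(-0.0264), np.float64(-0.0034), np.float64(0.0), np.float64(-11.4))
1.58 (np.float64(-0.0291), np.float64(-0.0033), np.float64(0.0), np.float64(-12.6))
1.6 (np.float64(-0.0319), np.float64(-0.0031), np.float64(0.0), np.float64(-13.7))
1.62 (np.float64(-0.0346), np.float64(-0.0029), np.float64(0.0), np.float64(-14.8))
```

View pics/t2.png

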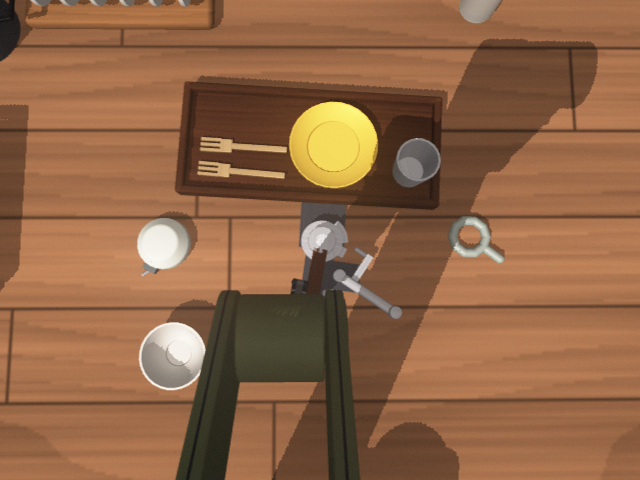

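The lever is out (knob at (396,312)). The brace is past the ball's rise and points from the hub down to about (313,290). Now I'll feel for the seat in small steps.

jog_arm --rows '[-0.0022, -0.001, 0, -1.1, 1, -0.0044, -0.002, 0, -2.2, 1]'

```text
time: 10.33
ee_pos: [0.4534, 0.0373, 0.0197]
tcp_rot: [0.765, 0.644, 0.001, 0.001]
wrist_force: [-0.2, 0.2, -0.6]
width: -0.0
finger_force: 0.0
```

jog_arm --rows '[-0.002, 0, 0, -1, 1, -0.004, 0, 0, -2, 1]'

```text
time: 10.5
ee_pos: [0.4521, 0.0347, 0.0196]
tcp_rot: [0.755, 0.656, 0.001, -0.001]
wrist_force: [0.1, 15.4, 2.4]
width: 0.005
finger_force: 8.0
```

jog_arm --rows '[-0.002, 0, 0, -1, 1, -0.004, 0, 0, -2, 1]'

```text
time: 10.67
ee_pos: [0.4516, 0.0341, 0.0196]
tcp_rot: [0.745, 0.668, 0.003, -0.003]
wrist_force: [0.6, 34.6, 2.5]
width: -0.0
finger_force: 17.1
```

A rigid stop at about 35 N with no further motion: this is the seat. Backing off to look.

jog_arm --rows '[0.008, 0, 0, 0, 1, 0.02, 0, 0, 0, 1, 0.04, 0, -0.02, 0, 1, 0.06, 0, -0.05, 0, 1, 0.08, 0, -0.08, 0, 1, 0.11, 0, -0.1, 0, 1, 0.14, 0, -0.12, 0, 1, 0.17, 0, -0.12, 0, 1, 0.2, 0, -0.12, 0, 1, 0.22, 0, -0.12, 0, 1, 0.22, 0, -0.12, 0, 1]'

```text
time: 11.58
ee_pos: [0.4754, 0.2521, 0.1397]
tcp_rot: [0.742, 0.671, 0.002, -0.0]
wrist_force: [0.7, -0.6, -0.2]
width: -0.002
finger_force: 0.0
```

```bash
python3 -c "
from h import *
st()
c=vision.capture('top');np.save('top3.npy',c,allow_pickle=True);cv2.imwrite('pics/t3.png',cv2.resize(c['frame'][200:350,210:430,::-1],None,fx=3.6,fy=3.6,interpolation=2))"
```

```text
t 11.58 p [0.4754 0.2521 0.1397] xaxis deg 84.27 F [ 0.7 -0.6 -0.2] w -0.0 j6 0.51
```

View pics/t3.png

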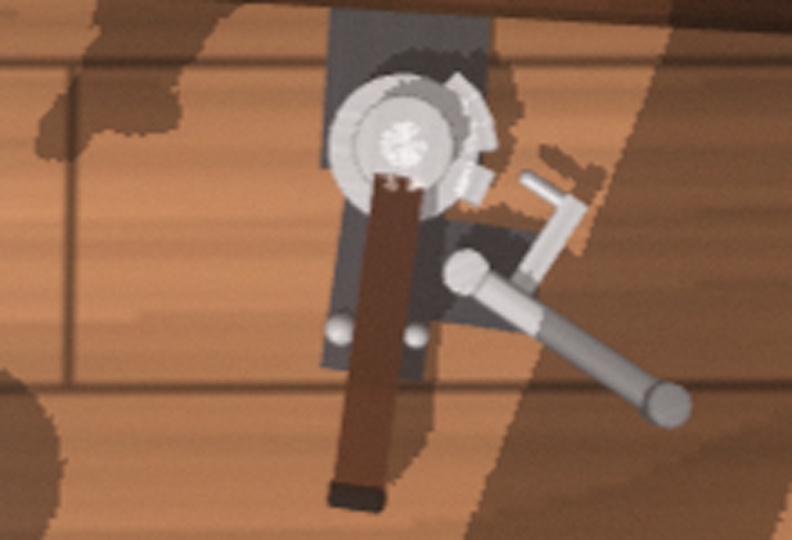

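The brace lies between its stop pin (415,335) and the ball (340,330), which is up behind it, so it is seated. The lever is at (465,270)–(667,405). Next I go to its near side.

```bash
python3 -c "
from h import *
c=np.load('top3.npy',allow_pickle=True).item()
k=ray(c,210+667/3.6,200+405/3.6,.044);p=ray(c,210+464/3.6,200+271/3.6,.036);print(k,p,np.degrees(np.arctan2(*(p-k)[:2])))
a=ray(c,210+357/3.6,200+508/3.6,.030);print('foot',a,np.arctan2(-(a[0]-H[0]),a[1]-H[1])+.057)
go([.450,-.089,.14],-35)"
```

```text
[ 0.46163388 -0.12759133  0.044     ] [ 0.5243077  -0.03450114  0.036     ] 33.950774014424184
foot [0.41413417 0.01631789 0.03      ] 1.4847724567531397
t 11.63 p [0.4746 0.2499 0.1393] xaxis deg 84.27 F [-0.1 -0.9  0.4] w -0.0 j6 0.51
shift [-0.3397  0.0094 -0.0008] turn 119.27
```

jog_arm --rows '[-0.03, 0.001, 0, 7, 1, -0.06, 0.002, 0, 14, 1, -0.09, 0.003, 0, 21, 1, -0.12, 0.004, 0, 28, 1, -0.15, 0.005, 0, 35, 1, -0.18, 0.006, 0, 42, 1, -0.21, 0.007, 0, 49, 1, -0.24, 0.008, 0, 56, 1, -0.27, 0.008, 0, 63, 1, -0.3, 0.009, 0, 70, 1, -0.325, 0.009, 0, 77, 1, -0.34, 0.009, 0, 84, 1]'

```text
time: 12.63
ee_pos: [0.4464, -0.0942, 0.1391]
tcp_rot: [1.0, -0.004, -0.001, 0.001]
wrist_force: [-0.3, 0.3, 1.5]
width: -0.001
finger_force: 0.0
```

jog_arm --rows '[0, 0, 0, 7, 1, 0, 0, 0, 14, 1, 0, 0, 0, 21, 1, 0, 0, 0, 28, 1, 0, 0, 0, 35, 1, 0, 0, 0, 35, 1]'

```text
time: 13.13
ee_pos: [0.4467, -0.0917, 0.1391]
tcp_rot: [0.953, -0.302, -0.001, 0.0]
wrist_force: [0.1, -0.5, -0.3]
width: 0.004
finger_force: 0.0
```

```bash
python3 -c "
from h import *
go([.450,-.089,.02],-35)"
```

```text
t 13.13 p [ 0.4467 -0.0917  0.1391] xaxis deg -35.16 F [ 0.1 -0.5 -0.3] w 0.0 j6 1.89
shift [ 0.0013 -0.0042  0.1191] turn -0.16
```

jog_arm --rows '[0, -0.002, 0.025, 0, 1, 0, -0.003, 0.05, 0, 1, 0, -0.003, 0.075, 0, 1, 0, -0.003, 0.095, 0, 1, 0, -0.003, 0.108, 0, 1, 0, -0.003, 0.115, 0, 1, 0, -0.003, 0.119, 0, 1, 0, -0.003, 0.119, 0, 1]'

```text
time: 13.8
ee_pos: [0.4492, -0.0886, 0.0198]
tcp_rot: [0.954, -0.3, -0.001, 0.0]
wrist_force: [-0.7, -0.1, 0.4]
width: 0.002
finger_force: 0.0
```

```bash
python3 -c "
from h import *
P=np.array([.5235,-.0355])
for a in (.593,.5,.4,.3,.2,.15):
    d=np.array([-np.sin(a),-np.cos(a)]);n=np.array([np.cos(a),-np.sin(a)])
    go([*(P+.085*d-.019*n),.02],-np.degrees(a))"
```

```text
t 13.8 p [ 0.4492 -0.0886  0.0198] xaxis deg -34.87 F [-0.7 -0.1  0.4] w 0.0 j6 1.89
shift [ 0.013  -0.0008 -0.0002] turn -0.9
t 13.8 p [ 0.4492 -0.0886  0.0198] xaxis deg -34.87 F [-0.7 -0.1  0.4] w 0.0 j6 1.89
shift [ 0.021   0.0005 -0.0002] turn -6.23
t 13.8 p [ 0.4492 -0.0886  0.0198] xaxis deg -34.87 F [-0.7 -0.1  0.4] w 0.0 j6 1.89
shift [ 0.0297  0.001  -0.0002] turn -11.96
t 13.8 p [ 0.4492 -0.0886  0.0198] xaxis deg -34.87 F [-0.7 -0.1  0.4] w 0.0 j6 1.89
shift [ 0.0383  0.0007 -0.0002] turn -17.69
t 13.8 p [ 0.4492 -0.0886  0.0198] xaxis deg -34.87 F [-0.7 -0.1  0.4] w 0.0 j6 1.89
shift [ 0.047  -0.0005 -0.0002] turn -23.42
t 13.8 p [ 0.4492 -0.0886  0.0198] xaxis deg -34.87 F [-0.7 -0.1  0.4] w 0.0 j6 1.89
shift [ 0.0512 -0.0015 -0.0002] turn -26.28
```

jog_arm --rows '[0.008, 0, 0, 0, 1, 0.012, 0, 0, -1, 1, 0.016, 0, 0, -3, 1, 0.021, 0, 0, -6, 1, 0.025, 0.001, 0, -9, 1, 0.03, 0.001, 0, -12, 1, 0.034, 0.001, 0, -15, 1, 0.038, 0.001, 0, -18, 1, 0.042, 0, 0, -21, 1, 0.046, 0, 0, -23, 1]'

```text
time: 14.63
ee_pos: [0.4878, -0.115, 0.0211]
tcp_rot: [0.995, -0.102, 0.0, 0.0]
wrist_force: [-1.8, 2.0, -0.7]
width: 0.002
finger_force: 0.9
```

jog_arm --rows '[0.002, 0, 0, -1, 1, 0.004, 0, 0, -2, 1]'

```text
time: 14.8
ee_pos: [0.4916, -0.1161, 0.0209]
tcp_rot: [0.996, -0.086, 0.0, 0.0]
wrist_force: [-2.6, -1.0, 2.0]
width: -0.001
finger_force: 1.4
```

jog_arm --rows '[0.001, 0, 0, 0, 1, 0.002, 0, 0, 0, 1]'

```text
time: 14.97
ee_pos: [0.4927, -0.116, 0.0206]
tcp_rot: [0.996, -0.087, -0.001, 0.0]
wrist_force: [-4.0, -0.9, 2.6]
width: -0.0
finger_force: 2.0
```

jog_arm --rows '[0.0015, 0, 0, 0, 1, 0.003, 0, 0, 0, 1]'

```text
time: 15.13
ee_pos: [0.4943, -0.1161, 0.0202]
tcp_rot: [0.996, -0.087, -0.002, -0.0]
wrist_force: [-8.1, -1.2, 5.1]
width: -0.001
finger_force: 3.9
```

jog_arm --rows '[0.001, 0, 0, 0, 1, 0.002, 0, 0, 0, 1]'

```text
time: 15.3
ee_pos: [0.4944, -0.1159, 0.02]
tcp_rot: [0.996, -0.086, -0.004, -0.0]
wrist_force: [-9.9, -0.1, 6.9]
width: 0.003
finger_force: 5.0
```

jog_arm --rows '[0.001, 0, 0, 0, 1, 0.002, 0, 0, 0, 1, 0.002, 0, 0, 0, 1]'

```text
time: 15.55
ee_pos: [0.4945, -0.1158, 0.0198]
tcp_rot: [0.996, -0.086, -0.005, -0.001]
wrist_force: [-11.1, -0.2, 8.1]
width: 0.002
finger_force: 5.8
```

jog_arm --rows '[0.002, 0, 0, 0, 1, 0.004, 0, 0, 0, 1, 0.005, 0, 0, 0, 1, 0.005, 0, 0, 0, 1]'

```text
time: 15.88
ee_pos: [0.4946, -0.1156, 0.0193]
tcp_rot: [0.996, -0.086, -0.01, -0.001]
wrist_force: [-19.8, 0.1, 13.9]
width: 0.002
finger_force: 9.5
```

jog_arm --rows '[-0.008, 0, 0, 0, 1, -0.018, 0, 0, 0, 1, -0.03, 0, -0.01, 0, 1, -0.035, 0, -0.04, 0, 1, -0.035, 0, -0.075, 0, 1, -0.035, 0, -0.11, 0, 1, -0.035, 0, -0.14, 0, 1, -0.035, 0, -0.14, 0, 1]'

```text
time: 16.55
ee_pos: [0.4763, -0.1134, 0.1668]
tcp_rot: [0.996, -0.087, 0.008, 0.002]
wrist_force: [0.7, 0.3, 0.0]
width: -0.002
finger_force: 0.0
```

```bash
python3 -c "
from h import *
go([.40,.25,.2],-5)"
```

```text
t 16.55 p [ 0.4763 -0.1134  0.1668] xaxis deg -9.94 F [0.7 0.3 0. ] w -0.0 j6 1.42
shift [-0.1374 -0.3447 -0.036 ] turn -4.94
```

jog_arm --rows '[-0.008, -0.035, -0.005, 0, 1, -0.016, -0.07, -0.01, 0, 1, -0.025, -0.105, -0.015, 0, 1, -0.035, -0.14, -0.02, 0, 1, -0.045, -0.175, -0.025, 0, 1, -0.055, -0.21, -0.03, 0, 1, -0.065, -0.245, -0.036, 0, 1, -0.075, -0.28, -0.036, 0, 1, -0.085, -0.315, -0.036, 0, 1, -0.1, -0.345, -0.036, 0, 1, -0.1, -0.36, -0.036, 0, 1, -0.1, -0.36, -0.036, 0, 1]'

```text
time: 17.55
ee_pos: [0.4352, 0.2636, 0.1961]
tcp_rot: [0.996, -0.085, 0.001, -0.001]
wrist_force: [0.3, 0.1, 1.2]
width: 0.001
finger_force: 0.0
```

```bash
python3 -c "
from h import *
st()
c=vision.capture('top');cv2.imwrite('pics/t4.png',cv2.resize(c['frame'][60:360,130:530,::-1],None,fx=2,fy=2,interpolation=2))"
```

```text
t 17.55 p [0.4352 0.2636 0.1961] xaxis deg -9.71 F [0.3 0.1 1.2] w 0.0 j6 2.2
```

View pics/t4.png

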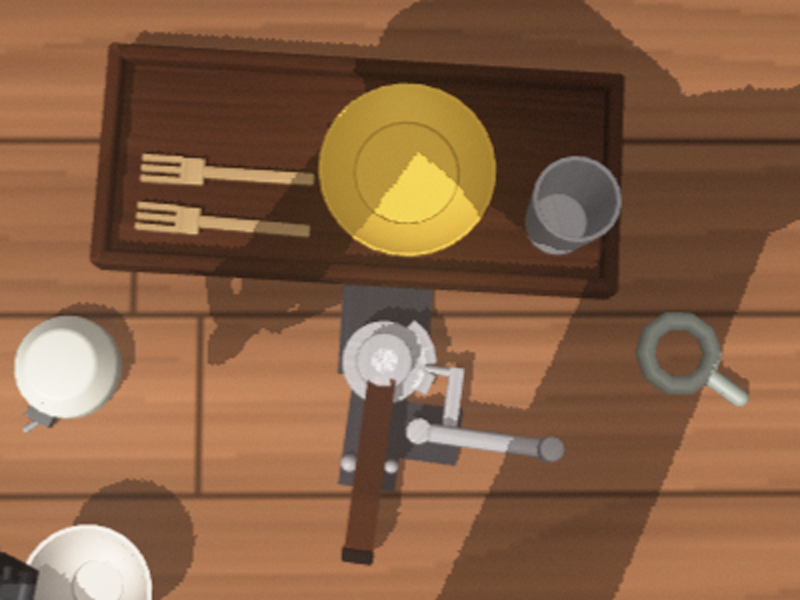

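The tooth sits in the hub's slot and the knob, at (551,449), is slightly farther in than at the start. The brace rests between the ball and the stop pin, and the tableware, teether, tap light and bowl have not moved. Handing in.

```bash
python3 -c "
from plant import manip
print(manip.job_done())"
```

```text
the job is handed in; nothing more can be done
None
```

The job is handed in: I drew the lever out, pushed the brace to its seat (about 1.48 rad, peak push read about 35 N), and pushed the lever back in until it stopped, with the tableware, teether, tap light and bowl unmoved in the final picture.

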